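# Hang the hook-on lamp on the slatted panel and switch it on

## Robot

A 6-joint arm with a two-finger parallel gripper is mounted at the origin on a cart in front of the work surface, level with it; the furniture and walls round the work are solid. World frame = base frame: x ahead of the robot, y to its left, z up, the work surface at z = 0. Lengths are in m, angles in rad, forces in N, time in s.
With the tool pointing down it reaches from about 0.25 to 0.8 m from the base axis. Payload 3.9 kg.
Tool frame: the origin (TCP) lies midway between the tips of the shut fingers; the grasp point (between the pads) lies 19 mm behind it; z points along the fingers, y is the direction in which the jaws open and shut (so a half turn about z gives the same grasp; the last joint's range is limited). The gripper opens to 85 mm and grips with 20 to 120 N. Pads are 22 mm wide; open, the fingers measure 114 mm over their backs; the gripper's body (76 mm by 85 mm) begins 54 mm behind the grasp point. The pads swing forward as they close: fully open they stand 13 mm farther back than shut.
Start: joints at [1.261, 0.26, -0.138, 1.173, 0, 1.571], TCP at [0.16, 0.5, 0.231] pointing down, gripper open.
Joint ranges: [-2.78, 2.78], [-0.83, 1.72], [-1.28, 1.37], [-1.9, 2.12], [-1.57, 1.48], [-3.14, 3.14]. Speed limits (rad/s): [2.57, 2.57, 3.14, 3.14, 3.14, 3.14].

## Interface

Orientations are given as a unit quaternion [w, x, y, z].
In Python, from bench import robot gives the robot as it stands. The module is installed in compiled form; this text tells all that it offers.
- The arm moves only by the shell command python3 -m pendant 'ROWS' [FORCE]. ROWS is a JSON object of lists of equal length, an entry for each row: "xyz": the shift along the tool's x, y, z in cm, a list of three; "dr": the turn, a rotation vector about the tool's x, y, z in degrees, a list of three; "jaw": the closure, from -1 (fully open) to 1 (shut), so that 0 is half open. In form: {"xyz": [[tx, ty, tz], ...], "dr": [[wx, wy, wz], ...], "jaw": [jaw, ...]}. A call has 1 to 5 rows; each row shifts and turns the pose as measured when the row begins, along the tool's axes as they then stand; what a row does not reach is not made up. A row lasts 1/10 s, in which the tool goes at most 50 mm and 8.59 degrees, less where a joint would pass 70% of its speed; a pose out of reach is approached as far as the arm can. A call with a gripper value outside its range is refused whole. The fingers move at their own pace and stop on an object; FORCE is the grip in N (left out, the last holds). Time passes only in rows, so rows that do not move let the fingers close. It gives the time, the measured TCP pose, the force and the opening at its end, in the units of the state.
- robot.observe(): the state, without advancing time (a new reading comes with each control period).
- robot.grab_frame(name): name is "scene" or "top" or "wrist"; returns the picture (400x640x3 uint8, red, green, blue); there is no depth.
- robot.camera_model(name): a dict with "fovy" (degrees; the focal length in pixels is half the picture's height over the tangent of half this angle, whatever the lens; pixels are square), "cx", "cy" (the principal point, pixels), "rvec" (rotation vector, rad) and "tvec" (3), from world to camera coordinates, as OpenCV has them. Camera axes: x right, y down, z forward; pixel columns grow to the right and rows downward; lengths in m; the calibration is good to about 2 mm. A picture is of the moment at which its call begins: read the wrist's pose just before it. camera_model takes no time and is no camera call; for the wrist camera it gives the pose at the moment of the call.
- robot.sign_off(): hands the job in, once; it reports no verdict.
The state is a dict: "clock": time; "joints": joint angles; "dq": joint speeds; "joint_efforts": joint torques, N m; "position": TCP position; "tool_rot": TCP orientation; "ft_force": force on the tool from outside, world axes, zero at the start; "moment": the same for the moment, N m; "finger_gap": finger opening in m.
Only numpy, scipy, OpenCV 4.12 (cv2) and the standard library are available. Lean on these libraries where they do the work, as an engineer would, in place of code of your own. Each camera call takes 0.05 s, during which the arm holds its last target. There are 200 camera calls.

## Task

Hang the white hook-on lamp in the upper groove of the slatted panel: raise its front, put the hook's prongs in behind the board above, then swing it down until its back plate rests flat against the panel, and let go. Once it hangs there, flip the toggle bat on the switch block over to its rear side to switch the lamp on. Do not drop the lamp or tip it over, and do not shift the other things on the worktop.

Things in the scene. Friction and masses are not known exactly. Their poses are not given: they have to be found in the camera images.
- panel: Fixed slatted panel standing at the back (sizes in mm): 260 wide, 295 high; three wooden boards, 5 thick, one above another, with two level grooves between them, each 20 high and 240 long, 85-105 and 185-205 above the worktop. Hollow 30 deep behind the boards, also behind each board. Cap board (285-295 high) overhangs the front by 20. Origin: worktop, below mid front face. x into the panel, z up.
- upper_groove (a point): on the panel's front face, at mid-width, at the lower edge of the upper groove (185 mm above the worktop). x axis points into the panel, y left along the groove, z up.
- lamp: Loose hook-on lamp, plain white, about 0.3 kg (varies; sizes in mm): back plate 56 wide, 80 high, 6 thick, with a two-pronged steel hook at its top rear; a level arm 14 x 14 to the front, sloping down at its end to a lamp head 60 across, 48 high. Starts standing upright on plate and head. Origin on the worktop below lamp_grip. x from head to plate (the way the hook goes in), z up.
- lamp_grip (a point): middle of the lamp's straight arm (section 14 x 14 mm), 69 mm above the plate's lower edge, 90 mm in front of the plate's rear face. The arm is straight and free from -35 to +75 mm along x from here. The lamp balances about here. The head is centred at -70 mm in x. Axes as the lamp.
- lamp_heel (a point): foot of the hook: mid-width on the plate's rear face, on the underside of the prongs, 75 mm above the plate's lower edge (from lamp_grip +90 mm in x, +6 mm in z). Axes as the lamp. When hung, it lies on the groove's lower edge at the panel's front face, plate against the board below; play in the hook lets the hung lamp nod forward by 2 to 4 degrees.
- hook_tip (a point): tip of the hook, midway between its prongs. Prongs (mm): 12 wide, centred 18 left and right; from lamp_heel they run 8 to the rear, 5 thick, then up to 26 above the heel, 4 thick, leaning back 17 degrees (tip 16 behind the plate). 26 will not go straight into the 20 groove: with the lamp's front raised about 34 degrees the tips go in and up behind the upper board; then swing the front down.
- switch_pivot (a point): Fixed switch block: white plastic, 94 x 68, 38 mm high, one steel toggle bat standing out of its top. This point: the bat's pivot, mid-block, 42 mm above the worktop. x axis points from the front (off) side to the rear (on) side, z up. Block and lamp stand one on each side of the panel, either way round.
- bat_tip (a point): centre of the ball end (15 mm across) of the toggle bat, 51 mm from the pivot; the bat's stem is 9 mm thick. It moves with the bat.
- bat (a joint): angle of the toggle bat (rad): 0 = off, leaning 25 degrees to the front (-x of switch_pivot); 0.88 = on, leaning 25 degrees to the rear (+x). Top-heavy, over-centre action: it resists with under 1 N at the tip up to the middle (0.44), then snaps over and stays there by itself.
- egg_timer: bystander, cream egg-shaped kitchen timer, 66 x 66 x 65 mm; origin at its underside. Not to be disturbed.
- tape_roll: bystander, roll of cream tape lying flat, 103 mm across, 25 mm high; origin at its underside. Not to be disturbed.
- orange_mug: bystander, orange mug, 101 mm high; origin at its underside. Not to be disturbed.
- food_tin: bystander, round food tin, 75 mm across, 58 mm high; origin at its underside. Not to be disturbed.
- screwdriver: bystander, orange-handled screwdriver, 198 mm long, lying; origin at its underside. Not to be disturbed.
There are look-alikes about, which are no part of the job. Of the things shaped like the lamp, the white one is meant.

How it is judged:
On the way, in this order (a step that is already met when the one before it is completed fails the run):
1. the lamp hangs seated in the upper groove, let go and still (x of lamp_heel in the frame of upper_groove between -0.008 and 0.006 m and z of lamp_heel in the frame of upper_groove between -0.004 and 0.006 m and angle between the z axis of lamp_grip and the z axis of upper_groove, either way round below 0.12 rad and angle between the x axis of lamp_grip and the x axis of upper_groove, either way round below 0.15 rad and contact force between the fingers and lamp below 0.1 N and linear speed of lamp below 0.02 m/s), for 0.3 s.
2. the toggle bat is over on its rear (on) side (value of joint bat above 0.75 rad), for 0.2 s.
At the end, for the whole second after the job is handed in: The lamp hangs in the upper groove, released and still: heel -8 to +6 mm from the panel's front face and -4 to +6 mm from the groove's lower edge in height, upright to 0.12 rad, square to the panel to 0.15 rad; the toggle bat is on its rear side (above 0.75 rad) (all of step 1 and value of joint bat above 0.75 rad); the robot touches nothing.
It fails at once if the lamp is tipped over or dropped on its side (angle between lamp's own z axis and vertical above 1.2 rad).
It fails at once if another thing on the worktop is shifted by more than 30 mm (distance of any of egg_timer, tape_roll, orange_mug, food_tin, screwdriver from where it was at the start of the episode above 0.03 m).
It also fails if it takes over 58 s, if anything falls off the work surface, if the arm or the gripper's body presses on something with over 40 N, if the wrist force passes 120 N, or if a joint passes its speed limit or range.

## Working session

There is one attempt and no reset: what is moved stays moved. The work goes in short steps, Python scripts to look and compute and a shell command to move; the robot and the scene stay as the last step left them, time stands still between calls to the robot, and variables do not carry over. Pictures are saved under pics/ and viewed, about 8 in all and at most 12, crops included, and the job is handed in when it is done.

```bash
mkdir -p pics; python3 - <<'E'
from bench import robot
import cv2,json
print(robot.observe())
for n in("scene","top"):
    im=robot.grab_frame(n); cv2.imwrite(f"pics/{n}0.png",im[:,:,::-1]); print(n,robot.camera_model(n))
print(robot.camera_model("wrist"))
E
```

```text
{'clock': 0.0, 'joints': array([ 1.26098613e+00,  2.60728761e-01, -1.39386477e-01,  1.17271516e+00,
       -1.69110723e-05,  1.57080520e+00]), 'dq': array([-0.0006706 , -0.00014431, -0.00087765,  0.00025174, -0.00115052,
       -0.00141739]), 'joint_efforts': array([-8.97903192e-06, -4.05674815e+01,  2.53923225e+01,  1.88081071e-02,
       -6.11340670e-05, -8.59294119e-06]), 'position': array([0.15985392, 0.49934121, 0.23043488]), 'tool_rot': array([-1.48556160e-04,  1.54290627e-01,  9.88024983e-01, -1.00616442e-03]), 'ft_force': array([ 0.08231081, -0.99946717, -0.55509458]), 'moment': array([-0.00412323, -0.00976613,  0.0299785 ]), 'finger_gap': 0.08530181550306427}
scene {'fovy': 52.362640227288374, 'cx': 313.857823360728, 'cy': 205.22479188309924, 'rvec': array([ 0.57260085, -2.58129246,  1.2520657 ]), 'tvec': array([0.5192443 , 0.17621601, 1.57700323])}
top {'fovy': 56.30399025176256, 'cx': 318.95393759470124, 'cy': 203.21880898533547, 'rvec': array([ 2.17180962, -2.17250047,  0.11677241]), 'tvec': array([0.11941231, 0.52562428, 1.35563595])}
{'fovy': 64.47076347704198, 'cx': 316.60600123413224, 'cy': 199.30361345056315, 'rvec': array([-2.32225867, -1.69709403, -0.26381738]), 'tvec': array([-0.5240239 , -0.03919827,  0.37856518])}
```

View pics/scene0.png

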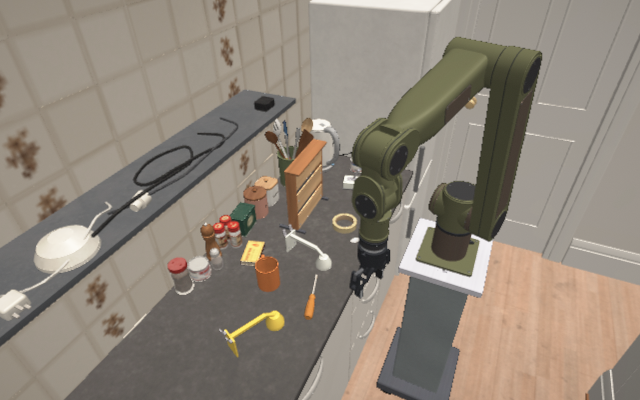

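View pics/top0.png

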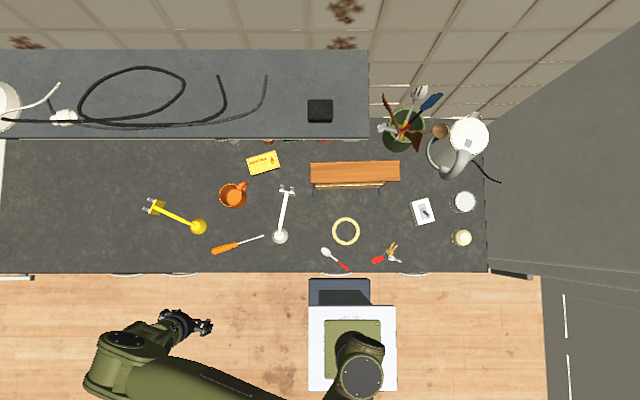

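The views show the white lamp at about top (285,212), the panel at (355,172), the switch block at (422,211), the tape at (346,231), the mug at (233,195) and the screwdriver at (238,244). I'll enlarge both.

```bash
python3 - <<'E'
import cv2,numpy as np
t=cv2.imread("pics/top0.png")[145:265,250:450]; s=cv2.imread("pics/scene0.png")[125:285,225:425]
cv2.imwrite("pics/topc.png",cv2.resize(t,None,fx=4,fy=4,interpolation=cv2.INTER_CUBIC))
cv2.imwrite("pics/scenec.png",cv2.resize(s,None,fx=3.75,fy=3.75,interpolation=cv2.INTER_CUBIC))
E
cat > h.py <<'E'
import numpy as np,cv2
from bench import robot
from scipy.spatial.transform import Rotation as R
def cam(n):
    m=robot.camera_model(n);f=200/np.tan(np.radians(m["fovy"]/2))
    return np.array([[f,0,m["cx"]],[0,f,m["cy"]],[0,0,1]]),m["rvec"],m["tvec"]
def ray(c,uv):
    K,r,t=c;Rm=cv2.Rodrigues(r)[0];d=Rm.T@np.linalg.solve(K,[*uv,1.]);return -Rm.T@t,d
def atz(c,uv,z):
    o,d=ray(c,uv);return o+d*(z-o[2])/d[2]
def proj(c,P):
    K,r,t=c;return cv2.projectPoints(np.array(P,float).reshape(-1,1,3),r,t,K,None)[0][:,0]
def tri(obs):
    A=np.zeros((3,3));b=np.zeros(3)
    for c,uv in obs:
        o,d=ray(c,uv);d/=np.linalg.norm(d);M=np.eye(3)-np.outer(d,d);A+=M;b+=M@o
    return np.linalg.solve(A,b)
def tool():
    s=robot.observe();q=s["tool_rot"];return s["position"],R.from_quat([*q[1:],q[0]]),s
def go(p,Rm):
    "remaining move to a pose in the pendant's units"
    x,r,s=tool();R1=R.from_matrix(Rm)
    print("cm",np.round(r.inv().apply(np.array(p)-x)*100,2),"deg",np.round(np.degrees((r.inv()*R1).as_rotvec()),1),"t",round(s["clock"],2))
E
```

```text
(no output)
```

View pics/topc.png

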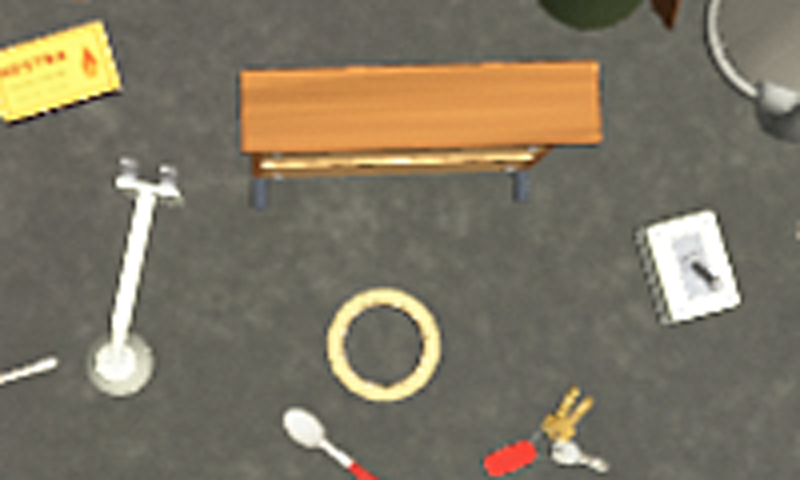

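View pics/scenec.png

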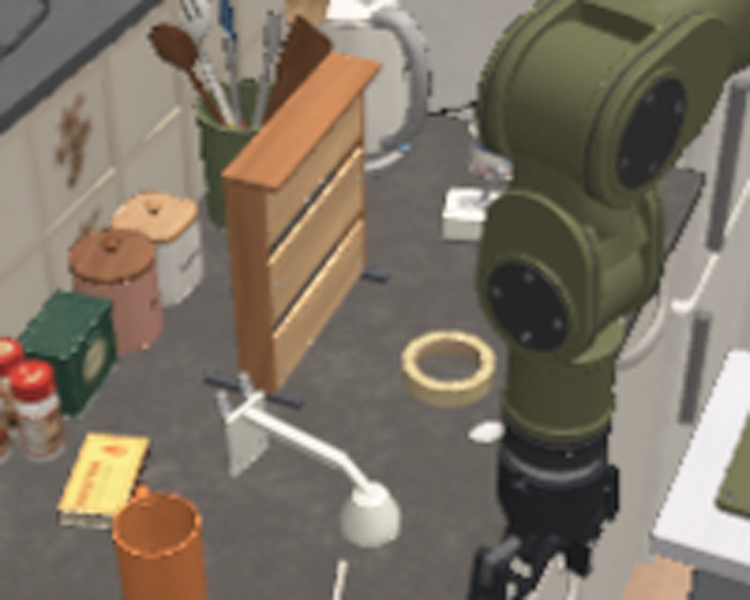

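The crops show the cap corners at top crop (241,72), (598,62), (602,142) and (243,152). The lamp arm runs from (147,190) to (118,368), with prongs at (128,165) and (169,172). The switch block's corners are (645,228), (712,210), (742,298) and (668,324).

```bash
cat > fit.py <<'E'
from h import *
T=cam("top");S=cam("scene")
tc=lambda u,v:(u/4+250-.375,v/4+145-.375); sc=lambda u,v:(u/3.75+225-.37,v/3.75+125-.37)
for p in[(241,72),(598,62),(602,142),(243,152)]: print("cap",atz(T,tc(*p),.295).round(4))
for n,p,z in[("armrear",(147,190),.076),("head",(118,368),.03),("pr",(128,165),.101),("pr",(169,172),.101)]: print(n,atz(T,tc(*p),z).round(4))
# lamp height over head top ~.048, heads's centre
print("tri hook L",tri([(T,tc(128,163)),(S,sc(222,398))]).round(4),"R",tri([(T,tc(169,170)),(S,sc(246,380))]).round(4))
print("tri headtop/armend",tri([(T,tc(118,345)),(S,sc(345,455))]).round(4))
print("tri cap",[tri([(T,tc(*a)),(S,sc(*b))]).round(4) for a,b in[((241,72),(223,172)),((598,62),(335,55)),((602,142),(381,66)),((243,152),(274,188))]])
for p in[(645,228),(712,210),(742,298),(668,324)]: print("blk",atz(T,tc(*p),.038).round(4))
for p in[(692,264),(712,284)]: print("bat",atz(T,tc(*p),.042).round(4),atz(T,tc(*p),.088).round(4))
print("tape",atz(T,tc(385,345),.0125).round(3),"spoon",atz(T,tc(300,425),0).round(3))
E
python3 fit.py
```

```text
cap [0.621  0.1481 0.295 ]
cap [ 0.6289 -0.1209  0.295 ]
cap [ 0.5679 -0.1225  0.295 ]
cap [0.5602 0.1465 0.295 ]
armrear [0.5604 0.2359 0.076 ]
head [0.4027 0.2648 0.03  ]
pr [0.5793 0.2507 0.101 ]
pr [0.5731 0.2147 0.101 ]
tri hook L [0.581  0.2509 0.0954] R [0.5742 0.2145 0.0933]
tri headtop/armend [0.4287 0.2624 0.0847]
tri cap [array([0.6205, 0.1479, 0.2962]), array([ 0.629 , -0.1229,  0.2883]), array([ 0.5702, -0.1241,  0.2865]), array([0.5621, 0.1471, 0.292 ])]
blk [ 0.5304 -0.2183  0.038 ]
blk [ 0.547  -0.2805  0.038 ]
blk [ 0.466  -0.3055  0.038 ]
blk [ 0.4423 -0.2371  0.038 ]
bat [ 0.4969 -0.2595  0.042 ] [ 0.4931 -0.2464  0.088 ]
bat [ 0.4786 -0.2772  0.042 ] [ 0.4754 -0.2635  0.088 ]
tape [0.424 0.019 0.012] spoon [0.35  0.098 0.   ]
```

```bash
cat >> h.py <<'E'
def fr(yaw,tilt):
    "tool frame: tool y left of heading yaw, tool z leaning forward by tilt from down (deg)"
    yaw,tilt=np.radians([yaw,tilt]);f=np.array([np.cos(yaw),np.sin(yaw),0]);l=np.array([-f[1],f[0],0])
    z=f*np.sin(tilt)-np.array([0,0,np.cos(tilt)]);return np.column_stack([np.cross(l,z),l,z])
def tgt(grip,yaw,tilt,back=0):
    M=fr(yaw,tilt);go(np.array(grip)+M[:,2]*(.019-back),M)
E
python3 -c "
from h import *
tgt([.472,.252,.069],-10,35,.10)
M=fr(-10,35);p=np.array([.472,.252,.069])+M[:,2]*-.081;print(p)"
```

```text
cm [-32.67 -14.66   9.54] deg [ -2.5 -35.   -7.5] t 0.1
[0.42624614 0.26006764 0.13535132]
```

```bash
python3 -m pendant '{"xyz":[[-4,-2,0],[-4,-2,0],[-4,-2,0],[-4,-2,0],[-4,-2,0]],"dr":[[-0.5,-7,-1.5],[-0.5,-7,-1.5],[-0.5,-7,-1.5],[-0.5,-7,-1.5],[-0.5,-7,-1.5]],"jaw":[-1,-1,-1,-1,-1]}' 50; python3 -c "
from h import *
tgt([.472,.252,.069],-10,35,.10)"
```

```text
clock: 0.6
position: [0.3239, 0.3509, 0.2777]
tool_rot: [0.309, 0.078, 0.947, -0.03]
ft_force: [0.5, -0.5, -0.8]
finger_gap: 0.0853
cm [-0.93 -7.13 18.38] deg [-0.1  1.2  0.6] t 0.6
```

```bash
python3 -m pendant '{"xyz":[[-0.2,-3,2],[-0.2,-2.5,2],[-0.2,-1.6,2],[0,0,0]],"dr":[[0,0.6,0.3],[0,0.6,0.3],[0,0,0],[0,0,0]],"jaw":[-1,-1,-1,-1]}'; python3 -c "
from h import *
tgt([.472,.252,.069],-10,35,.10)
W=cam('wrist');im=robot.grab_frame('wrist');cv2.imwrite('pics/w1.png',im[:,:,::-1]);np.save('w1.npy',np.array(W,object),allow_pickle=True)
y=np.radians(-10);X=np.array([np.cos(y),np.sin(y),0]);Y=np.array([-X[1],X[0],0]);g=np.array([.472,.252,.069])
pts={'grip':g+[0,0,.007],'armrearL':g+X*.084+Y*.007+[0,0,.007],'tipL':g+X*.106+Y*.018+[0,0,.032],'tipR':g+X*.106-Y*.018+[0,0,.032],'head':g-X*.07-[0,0,.021]}
for k,v in pts.items(): print(k,proj(W,v).round(0))
a=np.radians(1.64);X=np.array([np.cos(a),np.sin(a),0]);Y=np.array([-X[1],X[0],0]);o=np.array([.585,.013,0])
for z in(.085,.105,.185,.205):print(z,proj(W,[o+Y*.12+[0,0,z],o-Y*.12+[0,0,z]]).round(0))
"
```

```text
clock: 1.0
position: [0.3504, 0.2673, 0.2306]
tool_rot: [0.3, 0.083, 0.95, -0.028]
ft_force: [0.2, -0.2, 0.5]
finger_gap: 0.0853
cm [-0.75  0.65 12.16] deg [-0.2  0.1  0.1] t 1.0Traceback (most recent call last):
  File "<string>", line 4, in <module>
    W=cam('wrist');im=robot.grab_frame('wrist');cv2.imwrite('pics/w1.png',im[:,:,::-1]);np.save('w1.npy',np.array(W,object),allow_pickle=True)
                                                                                                         ~~~~~~~~^^^^^^^^^^
ValueError: could not broadcast input array from shape (3,3) into shape (3,)
```

View pics/w1.png

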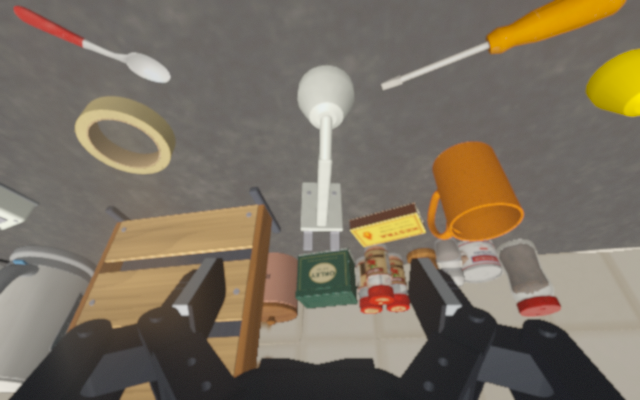

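The wrist picture shows the lamp's head at (326,97), the arm running to about (322,225), the prong tips at about (307,245) and (336,245), and the panel's left edge at (265,210)–(240,375).

```bash
cat > chk.py <<'E'
from h import *
def pts(g,yw,o,py):
    y=np.radians(yw);X=np.array([np.cos(y),np.sin(y),0]);Y=np.array([-X[1],X[0],0]);g=np.array(g)
    d={'grip':g+[0,0,.007],'plateTL':g+X*.084+Y*.028+[0,0,.011],'plateTR':g+X*.084-Y*.028+[0,0,.011],'plateBL':g+X*.084+Y*.028+[0,0,-.069],'plateBR':g+X*.084-Y*.028+[0,0,-.069],'tipL':g+X*.106+Y*.018+[0,0,.032],'tipR':g+X*.106-Y*.018+[0,0,.032],'head':g-X*.07-[0,0,.021]}
    a=np.radians(py);X=np.array([np.cos(a),np.sin(a),0]);Y=np.array([-X[1],X[0],0]);o=np.array(o)
    for z in(0,.085,.105,.185,.205):
        for s in(1,-1): d[f'pan{z}{"L" if s>0 else "R"}']=o+Y*(.13 if z==0 else .12)*s+[0,0,z]
    return d
if __name__=="__main__":
    W=cam("wrist")
    for k,v in pts([.472,.252,.069],-10,[.585,.013,0],1.64).items(): print(k,proj(W,v)[0].round(0),end="; ")
    im=cv2.imread("pics/w1.png");cv2.imwrite("pics/w1c.png",cv2.resize(im[165:365,60:360],None,fx=2.6,fy=2.6,interpolation=cv2.INTER_CUBIC))
E
python3 chk.py
```

```text
grip [320. 183.]; plateTL [341. 227.]; plateTR [298. 227.]; plateBL [339. 180.]; plateBR [300. 180.]; tipL [333. 249.]; tipR [306. 249.]; head [321. 116.]; pan0L [263. 198.]; pan0R [118. 216.]; pan0.085L [250. 247.]; pan0.085R [102. 261.]; pan0.105L [248. 259.]; pan0.105R [ 97. 274.]; pan0.185L [239. 319.]; pan0.185R [ 72. 329.]; pan0.205L [237. 336.]; pan0.205R [ 65. 345.];
```

View pics/w1c.png

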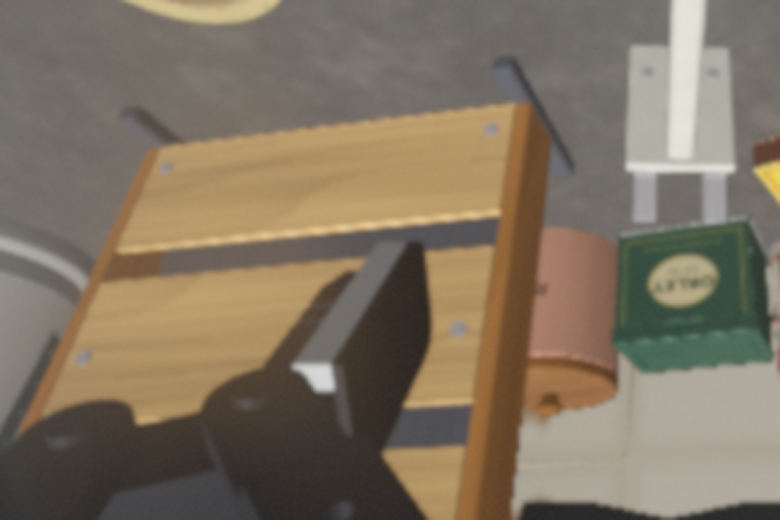

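Predictions agree within 2–3 px, so the estimates hold. Next is the grasp.

```bash
python3 -m pendant '{"xyz":[[-0.7,0.7,4],[0,0,4],[0,0,4],[0,0,0]],"dr":[[0,0,0],[0,0,0],[0,0,0],[0,0,0]],"jaw":[-1,-1,-1,-1]}'; python3 -c "
from h import *
tgt([.474,.2525,.069],-10,35,0)"
```

```text
clock: 1.45
position: [0.4307, 0.2722, 0.1402]
tool_rot: [0.303, 0.082, 0.949, -0.021]
ft_force: [-0.5, -0.8, 0.1]
finger_gap: 0.0854
cm [ 0.36 -1.31 10.35] deg [ 0.7  0.3 -0.1] t 1.45
```

```bash
python3 -m pendant '{"xyz":[[0.3,-1.3,0],[0,0,3],[0,0,3],[0,0,0]],"dr":[[0.7,0.3,0],[0,0,0],[0,0,0],[0,0,0]],"jaw":[-1,-1,-1,-1]}'; python3 -c "
from h import *
tgt([.474,.2525,.069],-10,35,0)"
```

```text
clock: 1.85
position: [0.4612, 0.2584, 0.0926]
tool_rot: [0.301, 0.083, 0.95, -0.024]
ft_force: [-0.4, -1.2, 1.0]
finger_gap: 0.0855
cm [ 0.25 -0.38  4.61] deg [ 0.3  0.1 -0.1] t 1.85
```

```bash
python3 -m pendant '{"xyz":[[0.2,-0.4,2],[0,0,2.4],[0,0,0]],"dr":[[0.3,0,0],[0,0,0],[0,0,0]],"jaw":[-1,-1,-1]}'; python3 -c "
from h import *
tgt([.474,.2525,.069],-10,35,0)"
```

```text
clock: 2.15
position: [0.4844, 0.2541, 0.0598]
tool_rot: [0.302, 0.083, 0.949, -0.024]
ft_force: [-0.7, -1.0, 0.2]
finger_gap: 0.0853
cm [ 0.3  -0.34  0.57] deg [ 0.2  0.3 -0.1] t 2.15
```

```bash
python3 -m pendant '{"xyz":[[0.3,-0.4,0.7],[0,0,0],[0,0,0],[0,0,0],[0,0,0]],"dr":[[0,0,0],[0,0,0],[0,0,0],[0,0,0],[0,0,0]],"jaw":[-1,0.4,0.7,1,1]}' 60;python3 -m pendant '{"xyz":[[0,0,0],[0,0,0],[0,0,0],[0,0,0],[0,0,0]],"dr":[[0,0,0],[0,0,0],[0,0,0],[0,0,0],[0,0,0]],"jaw":[1,1,1,1,1]}' 60; python3 -c "
from h import *
tgt([.474,.2525,.069],-10,35,0)
W=cam('wrist');im=robot.grab_frame('wrist');cv2.imwrite('pics/w2.png',im[:,:,::-1])"
```

```text
clock: 2.65
position: [0.4847, 0.2527, 0.0572]
tool_rot: [0.304, 0.082, 0.949, -0.022]
ft_force: [0.1, -1.1, -1.1]
finger_gap: 0.0279
clock: 3.15
position: [0.4843, 0.2526, 0.0573]
tool_rot: [0.304, 0.083, 0.949, -0.022]
ft_force: [-0.7, -0.0, -0.7]
finger_gap: 0.0127
cm [ 0.16 -0.19  0.35] deg [ 0.6  0.4 -0.1] t 3.15
```

View pics/w2.png

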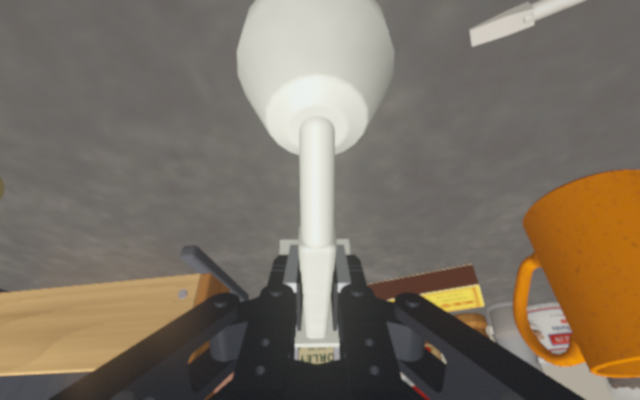

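Jaws hold the arm (gap 12.7 mm). In the picture the straight part starts at (318,245), the plate's lower corners are at (280,240) and (350,240), and the head spans u 238–394.

```bash
python3 -c "
from h import *
from chk import pts
W=cam('wrist');x,r,s=tool()
g=x-r.as_matrix()[:,2]*.019;print('g',g.round(4),'yaw y axis',r.as_matrix()[:,1].round(3))
for dx in(-.004,0,.004):
  G=np.array([g[0]+dx,g[1]-dx*.17,.069]);d=pts(G,-10,[.585,.013,0],1.64)
  X=np.array([.985,-.174,0]);print(dx,'brk',proj(W,G-X*.035+[0,0,.007])[0].round(0),*[(k,proj(W,d[k])[0].round(0)) for k in('plateBL','plateBR','plateTL')],'headL/R',proj(W,[G-X*.07+np.array([.174,.985,0])*s*.03-[0,0,.069] for s in(1,-1)]).round(0).tolist())
"
```

```text
g [0.4734 0.2543 0.0728] yaw y axis [0.17  0.985 0.009]
-0.004 brk [316. 253.] ('plateBL', array([350., 235.])) ('plateBR', array([279., 236.])) ('plateTL', array([359., 345.])) headL/R [[391.0, 38.0], [239.0, 38.0]]
0 brk [316. 258.] ('plateBL', array([350., 238.])) ('plateBR', array([279., 238.])) ('plateTL', array([359., 347.])) headL/R [[389.0, 48.0], [241.0, 48.0]]
0.004 brk [316. 263.] ('plateBL', array([350., 240.])) ('plateBR', array([280., 241.])) ('plateTL', array([358., 348.])) headL/R [[387.0, 58.0], [242.0, 58.0]]
```

```bash
cat > lamp.py <<'E'
from h import *
import json,os
if not os.path.exists("rel.json"):
    x,r,_=tool();L=R.from_euler("z",-10,degrees=True);rr=(r.inv()*L)
    json.dump([r.inv().apply(np.array([.476,.2535,.069])-x).tolist(),rr.as_quat().tolist()],open("rel.json","w"))
p_,q_=json.load(open("rel.json"));rel_p=np.array(p_);rel_r=R.from_quat(q_)
O=np.array([.586,.013,.185]);YAW=1.64;G=R.from_euler("z",YAW,degrees=True)
H=np.array([.09,0,.006])
def now():
    x,r,s=tool();L=r*rel_r;grip=x+r.apply(rel_p);heel=G.inv().apply(grip+L.apply(H)-O)*1000
    e=(G.inv()*L).as_euler("ZYX",degrees=True)
    print("heel mm",heel.round(1),"yaw,pitch,roll",e.round(2),"F",s["ft_force"].round(1),"gap",round(s["finger_gap"],4),"t",round(s["clock"],2))
def lt(hx,hy,hz,pitch,v=1):
    "move needed so that heel is at (hx,hy,hz) mm in the groove frame, front raised by pitch deg"
    L=G*R.from_euler("y",pitch,degrees=True);r=L*rel_r.inv()
    grip=O+G.apply(np.array([hx,hy,hz])/1000)-L.apply(H);now();go(grip-r.apply(rel_p),r.as_matrix())
E
cat > plan.py <<'E'
import numpy as np
# sample hook outline; clearance to boards (0..5, z>=20 / z<=0) and back wall x>=35
def seg(a,b): return np.linspace(a,b,60)
def box(c): return np.vstack([seg(c[i],c[(i+1)%len(c)]) for i in range(len(c))])
c=np.array
P=np.vstack([box(c([[-6,-75],[0,-75],[0,5],[-6,5]])),box(c([[0,0],[9,0],[9,5],[0,5]])),box(c([[6,0],[10,0],[18,26],[14,26]]))])
def clr(hx,hz,th):
    t=np.radians(th);x=P[:,0]*np.cos(t)+P[:,1]*np.sin(t)+hx;z=-P[:,0]*np.sin(t)+P[:,1]*np.cos(t)+hz
    def rect(z0,z1):
        dx=np.maximum(0-x,x-5);dz=np.maximum(z0-z,z-z1)
        return np.where((dx<0)&(dz<0),np.maximum(dx,dz),np.hypot(np.maximum(dx,0),np.maximum(dz,0))).min()
    return min(rect(20,120),rect(-80,0),(35-x).min())
for th in(36,33,30,27,24,21,18,15,12,9,6,3,0):
    best=max(((clr(hx,hz,th),hx,hz) for hx in np.arange(-12,8,.5) for hz in np.arange(-4,14,.5)))
    print(th,"best within grid",np.round(best,1))
print("entry at 34: per hx best hz")
for hx in range(-34,2,3):
    b=[(clr(hx,hz,34),hz) for hz in np.arange(-16,16,.5)];m=max(b);ok=[h for q,h in b if q>=1.5];print(hx,np.round(m,1),(min(ok),max(ok)) if ok else None)
E
python3 plan.py; python3 -c "
from lamp import *
now()"
python3 -m pendant '{"xyz":[[2,0,-2.5],[2.5,0,-3.5],[2.5,0,-3.5],[2,0,-2.8],[0,0,0]],"dr":[[0,0,0],[0,0,0],[0,0,0],[0,0,0],[0,0,0]],"jaw":[1,1,1,1,1]}'
python3 -c "
from lamp import *
lt(-80,0,0,34)"
```

```text
36 best within grid [ 5.6 -6.5 11.5]
33 best within grid [ 5.6 -6.  11. ]
30 best within grid [ 5.5 -5.  10.5]
27 best within grid [ 5.5 -4.5 10.5]
24 best within grid [ 5.6 -2.5  9.5]
21 best within grid [ 5.9 -3.   9.5]
18 best within grid [ 5.5 -3.   9. ]
15 best within grid [ 5.1 -3.   8.5]
12 best within grid [ 4.6 -3.5  7. ]
9 best within grid [ 4.3 -3.5  6. ]
6 best within grid [ 3.8 -3.5  5. ]
3 best within grid [ 3.3 -3.   5. ]
0 best within grid [ 3. -3.  3.]
entry at 34: per hx best hz
-34 [10.6 -1.5] (np.float64(-16.0), np.float64(15.5))
-31 [ 8.7 -1. ] (np.float64(-16.0), np.float64(15.5))
-28 [ 7.2 -1. ] (np.float64(-8.0), np.float64(5.5))
-25 [6.1 0. ] (np.float64(-5.5), np.float64(4.5))
-22 [5. 1.] (np.float64(-3.5), np.float64(4.5))
-19 [4.3 2.5] (np.float64(-1.0), np.float64(6.0))
-16 [4.2 5. ] (np.float64(1.5), np.float64(8.5))
-13 [4.2 7.5] (np.float64(4.0), np.float64(10.5))
-10 [4.3 9.5] (np.float64(6.5), np.float64(13.0))
-7 [ 5.2 11. ] (np.float64(7.5), np.float64(15.5))
-4 [ 4.9 10.5] (np.float64(7.5), np.float64(14.5))
-1 [4.3 9.5] (np.float64(6.0), np.float64(12.5))
heel mm [ -14.9  225.4 -110. ] yaw,pitch,roll [-11.64   0.     0.  ] F [-0.7 -0.5  1. ] gap 0.013 t 3.2
clock: 3.7
position: [0.3354, 0.2751, 0.1031]
tool_rot: [0.299, 0.083, 0.95, -0.023]
ft_force: [0.0, 0.3, -3.0]
finger_gap: 0.0126
heel mm [-163.   252.1  -64.9] yaw,pitch,roll [-11.76   0.51  -0.23] F [ 0.   0.3 -3. ] gap 0.0126 t 3.7
cm [-17.8  -24.56  -1.48] deg [ -3.9  33.5 -10.9] t 3.7
```

```bash
python3 -m pendant '{"xyz":[[-2,-2,-2],[-2,-4,-1],[-2,-4,0],[-2,-4,0],[-1,-3,0]],"dr":[[0,0,0],[-1,7,-2.5],[-1,7,-2.5],[-1,7,-2.5],[-1,7,-2.5]],"jaw":[1,1,1,1,1]}'
python3 -c "
from lamp import *
lt(-80,0,0,34)"
```

```text
clock: 4.2
position: [0.3678, 0.1202, 0.1652]
tool_rot: [0.077, -0.013, 0.997, -0.001]
ft_force: [0.5, 0.6, -4.1]
finger_gap: 0.0129
heel mm [-134.1  112.5  -40.5] yaw,pitch,roll [-0.5  26.64 -0.86] F [ 0.5  0.6 -4.1] gap 0.0129 t 4.2
cm [ -6.48 -11.29  -4.09] deg [-0.8  7.4  0. ] t 4.2
```

```bash
python3 -m pendant '{"xyz":[[-1.5,-3.5,-1.5],[-2,-3.5,-1.5],[-2,-3.5,-1],[-0.5,-0.8,0],[0,0,0]],"dr":[[-0.4,3,0],[-0.4,3,0],[0,1.4,0],[0,0,0],[0,0,0]],"jaw":[1,1,1,1,1]}'
python3 -c "
from lamp import *
lt(-80,0,0,34)
from chk import pts
W=cam('wrist');d=pts([0,0,0],0,O-[0,0,.185],YAW)
for k,v in d.items():
  if k[:3]=='pan': print(k,proj(W,v)[0].round(0),end=' ')
x,r,_=tool();L=r*rel_r;g=x+r.apply(rel_p)
S=cam('scene');T=cam('top')
q={'tipL':[.106,.018,.032],'tipR':[.106,-.018,.032],'plTL':[.084,.028,.011],'plTR':[.084,-.028,.011],'plBL':[.084,.028,-.069],'plBRr':[.09,-.028,-.069]}
for k,v in q.items(): print(k,*[proj(c,g+L.apply(v))[0].round(0) for c in(W,S,T)])
for n in('wrist','scene'): cv2.imwrite(f'pics/{n}3.png',robot.grab_frame(n)[:,:,::-1])
a=cv2.imread('pics/wrist3.png')[200:400,120:520];b=cv2.imread('pics/scene3.png')[120:280,230:430]
a=cv2.resize(a,None,fx=2,fy=2,interpolation=2);b=cv2.resize(b,(0,0),fx=2.5,fy=2.5,interpolation=2)
cv2.imwrite('pics/c3.png',cv2.resize(b,None,fx=1.5,fy=1.5,interpolation=2));cv2.imwrite('pics/c3w.png',a)
"
```

```text
clock: 4.7
position: [0.4333, -0.0055, 0.2101]
tool_rot: [0.011, -0.007, 1.0, 0.004]
ft_force: [-0.7, 1.2, -4.4]
finger_gap: 0.0128
heel mm [-75.7 -15.7  -6.2] yaw,pitch,roll [-0.78 34.21 -0.06] F [-0.7  1.2 -4.4] gap 0.0128 t 4.7
cm [ 0.45  1.46 -0.59] deg [-0.1 -0.2 -0.7] t 4.7
pan0L [429. 282.] pan0R [226. 285.] pan0.085L [448. 330.] pan0.085R [214. 333.] pan0.105L [456. 344.] pan0.105R [208. 348.] pan0.185L [502. 427.] pan0.185R [174. 433.] pan0.205L [519. 457.] pan0.205R [161. 464.] tipL [342. 389.] [320. 180.] [352. 194.]
tipR [288. 389.] [323. 176.] [363. 194.]
plTL [358. 347.] [326. 184.] [349. 204.]
plTR [272. 348.] [331. 177.] [366. 203.]
plBL [350. 239.] [336. 200.] [347. 219.]
plBRr [280. 243.] [340. 193.] [363. 217.]
```

View pics/wrist3.png

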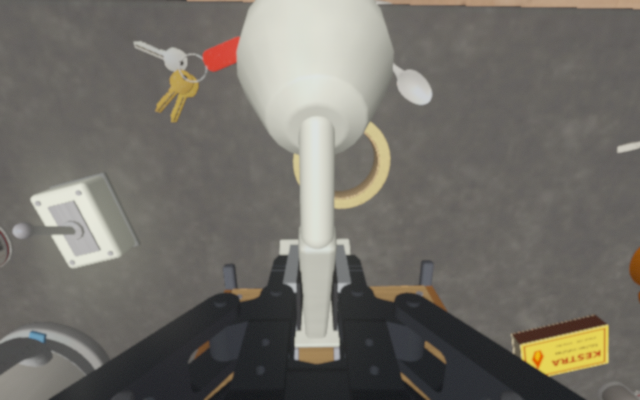

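View pics/c3.png

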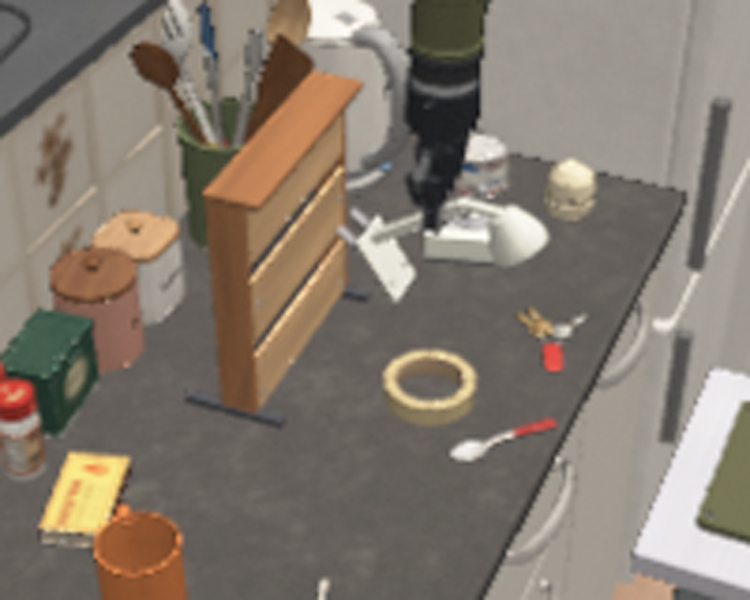

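The lamp is held without slip: plate corner seen at (350,240), predicted (350,239), and it matches in the scene view too. The switch block shows a bat pivot near (75,230) and a ball near (22,231). Next is the approach to the groove.

```bash
python3 -m pendant '{"xyz":[[0,1.5,-0.6],[-1,0,0],[-1.5,0,0],[-1,0,0],[0,0,0]],"dr":[[0,0,-0.7],[0,0,0],[0,0,0],[0,0,0],[0,0,0]],"jaw":[1,1,1,1,1]}'
python3 -c "
from lamp import *
lt(-31,0,-1,34)
S=cam('scene')
for y in(.12,0,-.12):print(proj(S,[O+G.apply([0,y,0]),O+G.apply([0,y,.02])]).round(1).tolist())"
```

```text
clock: 5.3
position: [0.4634, 0.0169, 0.2137]
tool_rot: [0.007, -0.019, 1.0, 0.005]
ft_force: [-0.6, -0.6, -4.5]
finger_gap: 0.0128
heel mm [-45.2   7.7  -3. ] yaw,pitch,roll [ 6.10e-01  3.46e+01 -1.00e-02] F [-0.6 -0.6 -4.5] gap 0.0128 t 5.3
cm [-1.38 -0.7  -0.11] deg [-0.  -0.6  0.6] t 5.3
[[296.4, 194.8], [296.2, 190.6]]
[[309.3, 178.6], [309.1, 174.6]]
[[320.9, 164.1], [320.8, 160.1]]
```

```bash
python3 -m pendant '{"xyz":[[-0.7,-0.6,-0.2],[-0.7,0,-0.1],[0,0,-0.1]],"dr":[[0,-0.5,0.6],[0,0,0],[0,0,0]],"jaw":[1,1,1]}'
python3 -c "
from lamp import *
lt(-24,0,0,34)"
```

```text
clock: 5.6
position: [0.4783, 0.0107, 0.2174]
tool_rot: [0.011, -0.013, 1.0, 0.005]
ft_force: [-0.3, -0.3, -3.8]
finger_gap: 0.0127
heel mm [-30.2   0.3   1.2] yaw,pitch,roll [-4.000e-02  3.417e+01 -3.000e-02] F [-0.3 -0.3 -3.8] gap 0.0127 t 5.6
cm [-0.61 -0.03  0.16] deg [-0.  -0.2 -0. ] t 5.6
```

```bash
python3 -m pendant '{"xyz":[[-0.6,0,0.1],[0,0,0]],"dr":[[0,0,0],[0,0,0]],"jaw":[1,1]}'
python3 -c "
from lamp import *
lt(-19,0,2.5,34)"
```

```text
clock: 5.8
position: [0.4849, 0.0105, 0.2167]
tool_rot: [0.011, -0.013, 1.0, 0.005]
ft_force: [-0.3, 0.2, -3.6]
finger_gap: 0.0127
heel mm [-23.7  -0.2   0.5] yaw,pitch,roll [-9.000e-02  3.416e+01 -2.000e-02] F [-0.3  0.2 -3.6] gap 0.0127 t 5.8
cm [-0.46  0.01 -0.16] deg [-0.  -0.2 -0.1] t 5.8
```

```bash
python3 -m pendant '{"xyz":[[-0.45,0,-0.2],[-0.3,0,-0.25],[0,0,0]],"dr":[[0,0,0],[0,0,0],[0,0,0]],"jaw":[1,1,1]}'
python3 -c "
from lamp import *
lt(-13,0,7.5,34)"
```

```text
clock: 6.1
position: [0.4925, 0.0105, 0.2217]
tool_rot: [0.011, -0.012, 1.0, 0.005]
ft_force: [-0.1, 0.0, -3.4]
finger_gap: 0.0134
heel mm [-16.   -0.4   5.5] yaw,pitch,roll [-1.10e-01  3.42e+01 -2.00e-02] F [-0.1  0.  -3.4] gap 0.0134 t 6.1
cm [-0.3   0.03 -0.17] deg [-0.  -0.2 -0.1] t 6.1
```

```bash
python3 -m pendant '{"xyz":[[-0.3,0,-0.25],[-0.3,0,-0.22],[-0.3,0,-0.15],[0,0,0]],"dr":[[0,0,0],[0,0,0],[0,0,0],[0,0,0]],"jaw":[1,1,1,1]}'
python3 -c "
from lamp import *
lt(-6,0,11,34);lt(-4.5,0,10.5,27)"
```

```text
clock: 6.5
position: [0.5022, 0.0108, 0.2289]
tool_rot: [0.011, -0.013, 1.0, 0.005]
ft_force: [0.2, -0.2, -3.8]
finger_gap: 0.0128
heel mm [-6.3 -0.4 12.7] yaw,pitch,roll [-9.000e-02  3.418e+01 -2.000e-02] F [ 0.2 -0.2 -3.8] gap 0.0128 t 6.5
cm [-0.02  0.03  0.2 ] deg [-0.  -0.2 -0.1] t 6.5
heel mm [-6.3 -0.4 12.7] yaw,pitch,roll [-9.000e-02  3.418e+01 -2.000e-02] F [ 0.2 -0.2 -3.8] gap 0.0128 t 6.5
cm [0.17 0.02 1.21] deg [-0.  -7.2 -0.1] t 6.5
```

```bash
python3 -m pendant '{"xyz":[[0.0,0,0.6],[0.1,0,0.6],[0,0,0]],"dr":[[0,-3.6,0],[0,-3.6,0],[0,0,0]],"jaw":[1,1,1]}'
python3 -c "
from lamp import *
lt(-3,0,9.5,19)"
```

```text
clock: 6.8
position: [0.5017, 0.011, 0.2157]
tool_rot: [0.074, -0.012, 0.997, 0.006]
ft_force: [-0.4, -0.1, -4.0]
finger_gap: 0.0125
heel mm [-3.5 -0.3  9.6] yaw,pitch,roll [-0.16 26.9  -0.03] F [-0.4 -0.1 -4. ] gap 0.0125 t 6.8
cm [0.33 0.   1.1 ] deg [-0.1 -7.9 -0.2] t 6.8
```

```bash
python3 -m pendant '{"xyz":[[0.13,0,0.5],[0.2,0,0.5],[0,0,0]],"dr":[[0,-3.9,0],[0,-3.9,0],[0,0,0]],"jaw":[1,1,1]}'
python3 -c "
from lamp import *
lt(-3,0,7.5,12)"
```

```text
clock: 7.1
position: [0.4995, 0.011, 0.2048]
tool_rot: [0.141, -0.012, 0.99, 0.006]
ft_force: [-1.5, -0.3, -3.7]
finger_gap: 0.0129
heel mm [-3.6 -0.3  9.7] yaw,pitch,roll [-0.23 19.19 -0.03] F [-1.5 -0.3 -3.7] gap 0.0129 t 7.1
cm [ 0.36 -0.01  1.21] deg [-0.1 -7.2 -0.3] t 7.1
```

```bash
python3 -m pendant '{"xyz":[[0.15,0,0.6],[0.2,0,0.5],[0,0,0]],"dr":[[0,-3.6,0],[0,-3.6,0],[0,0,0]],"jaw":[1,1,1]}'
python3 -c "
from lamp import *
lt(-3,0,5,6)"
```

```text
clock: 7.4
position: [0.4981, 0.011, 0.1925]
tool_rot: [0.199, -0.011, 0.98, 0.007]
ft_force: [-0.8, -0.2, -4.6]
finger_gap: 0.0129
heel mm [-4.4 -0.4  7.2] yaw,pitch,roll [-0.3  12.47 -0.04] F [-0.8 -0.2 -4.6] gap 0.0129 t 7.4
cm [ 0.28 -0.01  1.15] deg [-0.2 -6.5 -0.3] t 7.4
```

```bash
python3 -m pendant '{"xyz":[[0.1,0,0.6],[0.1,0,0.5],[0,0,0]],"dr":[[0,-3.3,0],[0,-3.3,0],[0,0,0]],"jaw":[1,1,1]}'
python3 -c "
from lamp import *
lt(-2,0,2,0.5)"
```

```text
clock: 7.7
position: [0.4979, 0.0109, 0.1798]
tool_rot: [0.248, -0.011, 0.969, 0.007]
ft_force: [-0.8, 0.2, -4.5]
finger_gap: 0.0127
heel mm [-4.9 -0.6  2.9] yaw,pitch,roll [-0.36  6.72 -0.05] F [-0.8  0.2 -4.5] gap 0.0127 t 7.7
cm [0.09 0.   1.07] deg [-0.2 -6.2 -0.3] t 7.7
```

```bash
python3 -m pendant '{"xyz":[[-0.1,0,0.45],[0,0,0.45],[0,0,0]],"dr":[[0,-3.1,0],[0,-3.1,0],[0,0,0]],"jaw":[1,1,1]}'
python3 -c "
from lamp import *
lt(-1,0,0,0)"
```

```text
clock: 8.0
position: [0.4996, 0.0103, 0.1689]
tool_rot: [0.291, -0.01, 0.957, 0.007]
ft_force: [-0.7, 0.7, -4.4]
finger_gap: 0.0128
heel mm [-4.3 -1.3 -0.6] yaw,pitch,roll [-0.47  1.56 -0.11] F [-0.7  0.7 -4.4] gap 0.0128 t 8.0
cm [-0.22  0.07  0.35] deg [-0.4 -1.6 -0.3] t 8.0
```

```bash
python3 -m pendant '{"xyz":[[-0.2,0,0.35],[0,0,0]],"dr":[[0,-0.8,0],[0,0,0]],"jaw":[1,1]}'
python3 -c "
from lamp import *
lt(0,0,0,0)"
```

```text
clock: 8.2
position: [0.5012, 0.01, 0.1662]
tool_rot: [0.293, -0.01, 0.956, 0.006]
ft_force: [-6.3, 0.3, 0.6]
finger_gap: 0.0126
heel mm [-2.8 -1.7 -3. ] yaw,pitch,roll [-0.49  1.37 -0.17] F [-6.3  0.3  0.6] gap 0.0126 t 8.2
cm [-0.32  0.11  0.09] deg [-0.4 -1.4 -0.3] t 8.2
```

Contact: the panel pushes back with 6 N and carries the lamp's weight, so the lamp is seated. I'm releasing it.

```bash
python3 -m pendant '{"xyz":[[0,0,0],[0,0,0],[0,0,0],[0,0,0],[0,0,0]],"dr":[[0,0,0],[0,0,0],[0,0,0],[0,0,0],[0,0,0]],"jaw":[0.6,0.4,0.2,-0.2,-0.2]}' 20
python3 -c "
from lamp import *
now()
W=cam('wrist');im=robot.grab_frame('wrist');s=robot.grab_frame('scene')
a=im[:,:,::-1];b=cv2.resize(s[120:280,230:430,::-1],(500,400),interpolation=2)
cv2.imwrite('pics/r.png',np.hstack([cv2.resize(a[:,160:460],(300,400)),b]))"
```

```text
clock: 8.7
position: [0.5161, 0.0103, 0.178]
tool_rot: [0.302, -0.011, 0.953, 0.007]
ft_force: [0.2, -0.4, 0.8]
finger_gap: 0.0512
heel mm [11.8 -1.8 10.3] yaw,pitch,roll [-0.48  0.31 -0.17] F [ 0.2 -0.4  0.8] gap 0.0512 t 8.7
```

View pics/r.png

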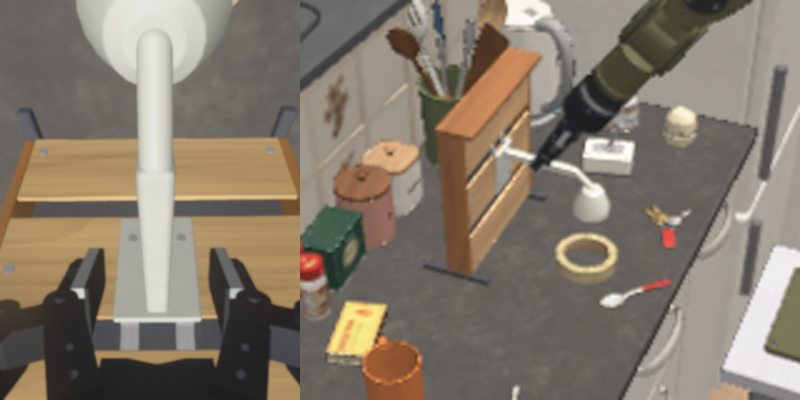

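The lamp hangs in the upper groove with its plate flat, the prongs are through, and the jaws are clear on both sides. I'm backing off along the tool axis.

```bash
python3 -m pendant '{"xyz":[[0,0,-1.5],[0,0,-3],[0,0,-4],[0,0,-4],[0,0,0]],"dr":[[0,0,0],[0,0,0],[0,0,0],[0,0,0],[0,0,0]],"jaw":[-0.2,-0.2,-0.2,-0.2,-0.2]}' 
python3 -c "
from h import *
import re
# bat from wrist3 picture: camera at that moment from logged tool pose
x,r,s=tool();print(x,s['ft_force'],s['joints'].round(2))
K,rv,tv=cam('wrist');Rc=R.from_rotvec(rv);c=-Rc.inv().apply(tv)
off=r.inv().apply(c-x);rr=Rc*r  # tool->cam
q=np.array([.011,-.007,1.,.004]);r3=R.from_quat([*q[1:],q[0]]);x3=np.array([.4333,-.0055,.2101])
Rw=rr*r3.inv();c3=x3+r3.apply(off);C=(K,Rw.as_rotvec(),-Rw.apply(c3));print('cam3',c3.round(3))
for p in[(32,195),(103,178),(120,250),(70,268)]:print('blk',atz(C,p,.038).round(4))
print('piv',atz(C,(76,230),.042).round(4),'tip',atz(C,(22,231),.088).round(4))
print(atz(C,(338,166),.0).round(3))
W=cam('wrist');print('now pivot at',proj(W,[[.495,-.26,.042],[.475,-.26,.088]]).round(0))
"
```

```text
clock: 9.3
position: [0.4397, 0.0079, 0.281]
tool_rot: [0.298, -0.011, 0.954, 0.007]
ft_force: [0.6, -0.4, 0.9]
finger_gap: 0.0513
[0.43974698 0.0078959  0.28103321] [ 0.58797853 -0.40501575  0.88280938] [ 0.01 -0.33 -0.78  0.52  0.01 -0.01]
cam3 [ 0.35  -0.007  0.35 ]
blk [ 0.457  -0.2959  0.038 ]
blk [ 0.4379 -0.2195  0.038 ]
blk [ 0.5195 -0.2177  0.038 ]
blk [ 0.5427 -0.2775  0.038 ]
piv [ 0.4941 -0.2568  0.042 ] tip [ 0.4741 -0.2679  0.088 ]
[0.431 0.021 0.   ]
now pivot at [[65. 82.]
 [29. 91.]]
```

```bash
python3 -m pendant '{"xyz":[[0.5,-4.5,-1],[0.5,-4.5,0],[0,-4.5,0],[0,-4.5,0],[0,-4.5,0]],"dr":[[0,0,0],[0,7,0],[0,7,0],[0,7,-4],[0,7,-4]],"jaw":[1,1,1,1,1]}' 
python3 -c "
from h import *
x,r,s=tool();print(x);M=fr(15,0);go([.4226,-.2784,.16],M)"
```

```text
clock: 9.8
position: [0.4293, -0.2106, 0.2807]
tool_rot: [0.052, -0.096, 0.994, -0.006]
ft_force: [2.5, 0.2, 0.7]
finger_gap: 0.0002
[ 0.42926706 -0.21062045  0.28066771]
cm [ 3.19 -6.26 11.94] deg [-1.5  5.9 -4. ] t 9.8
```

```bash
python3 -m pendant '{"xyz":[[1.6,-3.1,2],[1.6,-3.1,4],[0,0,4],[0,0,0]],"dr":[[-0.7,3,-2],[-0.7,3,-2],[0,0,0],[0,0,0]],"jaw":[1,1,1,1]}' 
python3 -c "
from h import *
x,r,s=tool();print(x,s['ft_force']);M=fr(15,0);go([.4226,-.2784,.073],M)
W=cam('wrist');T=cam('top');S=cam('scene');print(proj(W,[[.495,-.259,.042],[.474,-.265,.088],x]).round(0).tolist())
w=robot.grab_frame('wrist')[:,:,::-1];s=robot.grab_frame('scene')[:,:,::-1];t=robot.grab_frame('top')[:,:,::-1]
print('scene',proj(S,[[.495,-.259,.042],[.474,-.265,.088],x]).round(0).tolist(),'top',proj(T,x).round(0))
cv2.imwrite('pics/s.png',np.vstack([cv2.resize(w,(480,300)),np.hstack([cv2.resize(s[130:230,330:410],(240,300),interpolation=2),cv2.resize(t[150:250,380:460],(240,300),interpolation=2)])]))"
```

```text
clock: 10.2
position: [0.4212, -0.2859, 0.1761]
tool_rot: [-0.004, -0.13, 0.991, -0.001]
ft_force: [-0.9, 0.3, -0.7]
finger_gap: 0.0002
[ 0.42117078 -0.28591024  0.17608217] [-0.88567844  0.28275246 -0.73599805]
cm [-0.41  0.7  10.3 ] deg [-0.1 -0.4 -0. ] t 10.2
[[323.0, 268.0], [324.0, 272.0], [315.0, 264.0]]
scene [[353.0, 178.0], [358.0, 170.0], [372.0, 154.0]] top [[443. 230.]]
```

View pics/s.png

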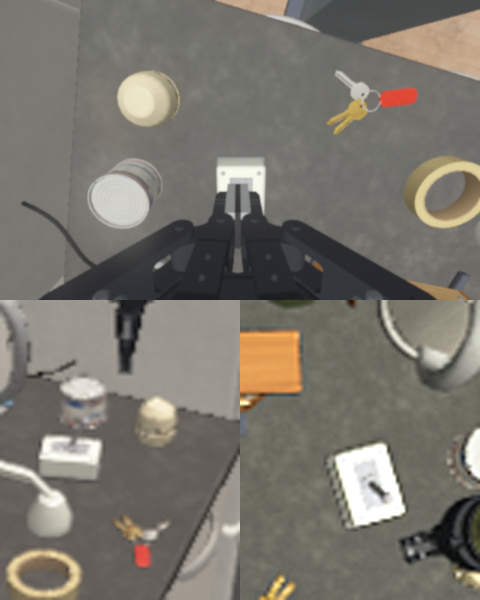

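The view shows the block square to the tool and centred at u≈321 of 640. The tin and egg timer are clear to the left. I'm going down in front of the bat.

```bash
python3 -m pendant '{"xyz":[[-0.2,0.8,4],[0,0,4],[0,0,2.1],[0,0,0]],"dr":[[0,-0.4,0],[0,0,0],[0,0,0],[0,0,0]],"jaw":[1,1,1,1]}' 
python3 -c "
from h import *
x,r,s=tool();print(x,s['ft_force']);M=fr(15,0);go([.4226,-.2784,.073],M);go([.495,-.259,.073],M)"
```

```text
clock: 10.75
position: [0.4356, -0.2836, 0.092]
tool_rot: [0.015, -0.133, 0.991, -0.013]
ft_force: [-0.3, 0.6, 0.4]
finger_gap: 0.0001
[ 0.43556679 -0.28357273  0.09199251] [-0.25518706  0.59523558  0.40809104]
cm [1.16 0.9  1.84] deg [-1.7  1.5  0.3] t 10.75
cm [-6.33  0.86  2.04] deg [-1.7  1.5  0.3] t 10.75
```

```bash
python3 -m pendant '{"xyz":[[1.1,0.9,1],[0,0,1],[0,0,0]],"dr":[[-1.7,1.5,0.3],[0,0,0],[0,0,0]],"jaw":[1,1,1]}' 
python3 -c "
from h import *
x,r,s=tool();print(s['joints'].round(2));M=fr(15,0);go([.4226,-.2784,.073],M);go([.495,-.259,.073],M)"
```

```text
clock: 11.05
position: [0.4261, -0.2793, 0.0765]
tool_rot: [0.003, -0.131, 0.991, -0.003]
ft_force: [0.1, -0.6, 1.0]
finger_gap: 0.0003
[-0.58  0.35 -0.45  0.77 -0.   -0.84]
cm [0.32 0.18 0.34] deg [-0.3  0.3  0.1] t 11.05
cm [-7.17  0.17  0.38] deg [-0.3  0.3  0.1] t 11.05
```

Pushing now toward −5 mm from the pivot.

```bash
python3 -m pendant '{"xyz":[[-1.4,0.2,0.2],[-1.4,0,0],[-1.4,0,0],[-1.4,0,0],[-1.3,0,0]],"dr":[[0,0,0],[0,0,0],[0,0,0],[0,0,0],[0,0,0]],"jaw":[1,1,1,1,1]}' 
python3 -c "
from h import *
x,r,s=tool();M=fr(15,0);print(s['ft_force']);go([.495,-.259,.073],M)"
```

```text
clock: 11.55
position: [0.4988, -0.2592, 0.0773]
tool_rot: [0.004, -0.13, 0.991, -0.004]
ft_force: [-14.1, -4.3, 2.3]
finger_gap: 0.0002
[-14.05080817  -4.34308935   2.3411798 ]
cm [0.37 0.12 0.42] deg [-0.5  0.4 -0. ] t 11.55
```

```bash
python3 -m pendant '{"xyz":[[1.5,0,0],[2.5,0,0],[2.5,0,-2],[1,0,-5],[0,0,-5]],"dr":[[0,0,0],[0,0,0],[0,0,0],[0,0,0],[0,0,0]],"jaw":[1,1,1,1,1]}' 
python3 -m pendant '{"xyz":[[3,0,-2],[3,0,0],[3,0,0],[0,0,0],[0,0,0]],"dr":[[0,0,0],[0,0,0],[0,0,0],[0,0,0],[0,0,0]],"jaw":[1,1,1,1,1]}' 
python3 -c "
from h import *
S=cam('scene');T=cam('top')
print('bat on/off tip top',proj(T,[[.516,-.2535,.088],[.474,-.2645,.088]]).round(1).tolist(),'scene',proj(S,[[.516,-.2535,.088],[.474,-.2645,.088]]).round(1).tolist())
s=robot.grab_frame('scene')[:,:,::-1];t=robot.grab_frame('top')[:,:,::-1]
cv2.imwrite('pics/f.png',np.hstack([cv2.resize(s[110:270,260:400],(490,560),interpolation=2),np.vstack([cv2.resize(t[190:235,395:450],(300,245),interpolation=2),cv2.resize(t[150:250,200:460],(300,115),interpolation=2)]+[np.zeros((200,300,3),np.uint8)])]))"
```

```text
clock: 12.05
position: [0.4189, -0.2737, 0.1909]
tool_rot: [-0.002, -0.133, 0.991, 0.002]
ft_force: [1.9, -0.7, -0.3]
finger_gap: -0.0001
clock: 12.55
position: [0.3319, -0.3013, 0.2202]
tool_rot: [0.006, -0.132, 0.991, -0.004]
ft_force: [-0.2, -0.4, 0.1]
finger_gap: -0.0002
bat on/off tip top [[424.4, 204.2], [427.9, 216.0]] scene [[348.8, 169.7], [358.2, 170.5]]
```

View pics/f.png

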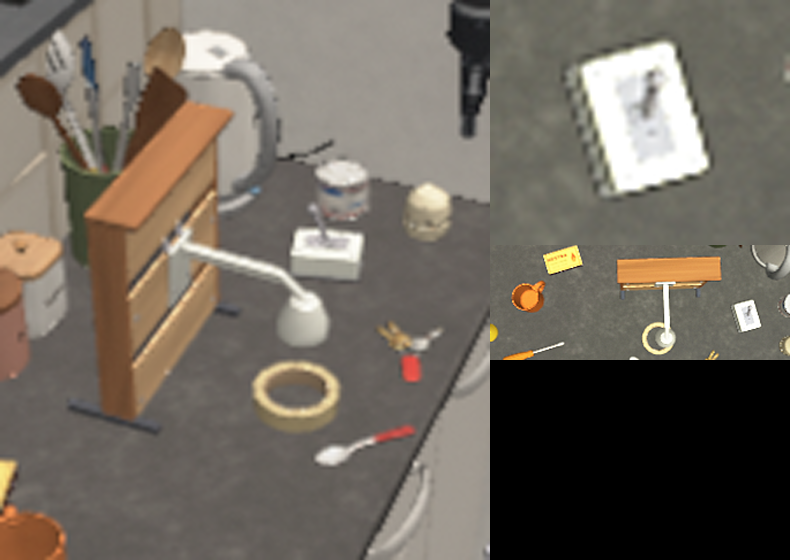

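The bat's ball is now at top (425,204), against a predicted on position of (424,204). The lamp hangs in the upper groove, and the tape, mug, tin, egg timer and screwdriver are where they were. The tool is clear of everything.

```bash
python3 -c "
from bench import robot
s=robot.observe();print(s['clock'],s['ft_force']);robot.sign_off()"
```

```text
12.65 [0.56808538 0.7748263  0.20395754]
the job is handed in; nothing more can be done
```

The lamp hangs in the upper groove and the toggle bat is over on its rear side. I handed the job in at 12.65 s of the 58 s allowed, and no verdict was reported.

**What I did:** I gripped the white lamp by its arm and raised its front about 34°. I slid the prongs in and up behind the upper board, then swung it down. The only contact was at seating, about 6 N against the panel, which then carried the weight. After letting go and backing off, I pushed the bat over with shut fingers. It took about 14 N at its end stop, and I then withdrew.

**Last checks:**
- **Lamp:** the pictures show it hanging in the upper groove with its plate flat. I did not measure its resting pose after release.
- **Bat:** its ball is at top-view pixel (425,204), against a predicted on position of (424,204).
- **Other things on the worktop:** in the last pictures they look unmoved; I checked this by eye only.
- **Robot:** it is clear of everything, with wrist force under 1 N.

**Disagreements:**
- At seating, my estimate put the heel at x −2.8, z −3.0 mm and pitch 1.4°. That is inside the limits but shows about 3 mm of calibration bias.
- The tool sprang about 19 mm as the jaws opened. The lamp stayed seated in the pictures.

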